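Power up the loudspeaker rig in order

ROBOT

A 7-joint arm with a two-finger parallel gripper is mounted at the origin on the work surface. World frame = base frame: x ahead of the robot, y to its left, z up, the work surface at z = 0. Lengths are in mm, angles in rad, forces in N, time in s.
With the tool pointing down it reaches from about 350 to 775 mm from the base axis. Payload 3.1 kg.
Tool frame: the origin (TCP) lies midway between the tips of the shut fingers; the grasp point (between the pads) lies 19 mm behind it; z points along the fingers, x is the direction in which the jaws open and shut, and the axes are right-handed (so a half turn about z gives the same grasp; the last joint's range is limited). The gripper opens to 85 mm and grips with 20 to 120 N. Pads are 22 mm wide; open, the fingers measure 114 mm over their backs; the gripper's body (76 mm by 85 mm) begins 54 mm behind the grasp point. The pads swing forward as they close: fully open they stand 13 mm farther back than shut.
Start: joints at [1.181, 0.311, 0.014, 1.512, -0.004, 1.319, -0.027], TCP at [187.49, -517.073, 231.304] pointing down, gripper open.
Joint ranges: [-2.7, 2.7], [-0.3, 1.91], [-1.27, 1.3], [0.12, 2.57], [-1.44, 4.58], [0.2, 2.03], [-3.05, 3.05]. Speed limits (rad/s): [2.79, 2.79, 3.14, 3.14, 3.14, 3.14, 3.14].

INTERFACE

Orientations are given as a unit quaternion [x, y, z, w].
In Python, from bench import r gives the robot as it stands. The module is installed in compiled form; this text tells all that it offers.
- The arm moves only by the tool carry_out, never from a script. Its argument "increments" is a list of rows, each a list of 5 numbers: the shift along the world's x, y, z in cm, then the turn about the world's z in rad, then the closure, from 0 (fully open) to 1 (shut). In form: [[x, y, z, turn, hand], ...]. A call has 1 to 20 rows; each row shifts and turns the commanded pose from where the row before left it; what a row does not reach is not made up. A row lasts 1/10 s, in which the tool goes at most 50 mm and 8.59 degrees, less where a joint would pass 70% of its speed; a pose out of reach is approached as far as the arm can. A call with a gripper value outside its range is refused whole. The fingers move at their own pace and stop on an object; "newtons" is the grip in N (left out, the last holds). Time passes only in rows, so rows that do not move let the fingers close. It gives the time, the measured TCP pose, the force and the opening at its end, in the units of the state.
- r.get_state(): the state, without advancing time (a new reading comes with each control period).
- r.snapshot(name): name is "scene" or "top"; returns (picture, depth): 420x560x3 uint8, red, green, blue; 420x560 float32, mm along the optical axis (not along the pixel's ray), 0 where there is no reading.
- r.calibration(name): a dict with "fx", "fy", "cx", "cy" (pixels), "k1" (the pictures are not rectified: a ray, as slopes to the right and down, at radius r is drawn at 1 + k1 r^2 times it, then the intrinsics apply), "pose" (4x4, takes a point from camera to world coordinates). Camera axes: x right, y down, z forward; pixel columns grow to the right and rows downward; lengths in mm; the calibration is good to about 2 mm. A picture is of the moment at which its call begins. calibration takes no time and is no camera call.
- r.close_job(): hands the job in, once; it reports no verdict.
The state is a dict: "t": time; "qpos": joint angles; "qvel": joint speeds; "tau": joint torques, N m; "eef_pos": TCP position; "eef_rot": TCP orientation; "contact_force": force on the tool from outside, world axes, zero at the start; "moment": the same for the moment, N m; "grip_width": finger opening in mm.
Only numpy, scipy, OpenCV 4.12 (cv2) and the standard library are available. Lean on these libraries where they do the work, as an engineer would, in place of code of your own. Each camera call takes 0.05 s, during which the arm holds its last target. There are 200 camera calls.

TASK

Power up the loudspeaker system in the order that keeps the speakers from thumping: press the power rocker of the audio interface fully over to on, then that of the mixer, and last that of the power amplifier, and leave all three on. Only press the switches: do not lift, pull or shove the units along the bench, and leave the loudspeaker, mug, tape and screwdriver where they are.

Things in the scene. Friction and masses are not known exactly. Their poses are not given: they have to be found in the camera images.
- interface: Audio interface: dark blue sloped desktop case, 180 mm wide (y), 155 deep (x), 36 high in front, 78 at the rear, 1.4 kg; one big aluminium volume knob, two round metal sockets, two small knobs, level lights. Origin: centre of the underside; x level from low front to high rear, y to its left, z up. The panel rises rearward at 15 degrees to the level. Loose on rubber feet.
- interface_switch (a point): Middle of the interface's power rocker, on its tilting axis (parallel to y), at x 35, y -45, z 72 mm of interface; fixed to the case, axes like the case's (level). 5.5 mm above the panel, 3 mm above the 40 x 30 mm frame. The black rocker is 30 mm long up the slope, 22 wide, a shallow V. Its upper half (rearward, white bar) is the on half: press it about 10 mm up the slope from here.
- interface_power (a joint): Angle of the interface's rocker, rad: 0 off (start), 0.4 fully on. Off, the on half slants 0.4 rad out of the panel plane, its outer end 6 mm proud; on, it lies parallel to the panel, level with the tilting axis, and the lower half is raised, showing green at its end. Resists with about 3 to 4 N near its end, snaps over past 0.2, stays.
- mixer: Mixer: light grey sloped desktop case, 180 mm wide (y), 170 deep (x), 34 high in front, 80 at the rear, 1.9 kg; rows of small red, blue and white knobs above faders. Origin: centre of the underside; x level from low front to high rear, y to its left, z up. The panel rises rearward at 15 degrees to the level. Loose on rubber feet.
- mixer_switch (a point): Middle of the mixer's power rocker, on its tilting axis (parallel to y), at x 42, y -52, z 74 mm of mixer; fixed to the case, axes like the case's (level). 5.5 mm above the panel, 3 mm above the 40 x 30 mm frame. The black rocker is 30 mm long up the slope, 22 wide, a shallow V. Its upper half (rearward, white bar) is the on half: press it about 10 mm up the slope from here.
- mixer_power (a joint): Angle of the mixer's rocker, rad: 0 off (start), 0.4 fully on. Off, the on half slants 0.4 rad out of the panel plane, its outer end 6 mm proud; on, it lies parallel to the panel, level with the tilting axis, and the lower half is raised, showing green at its end. Resists with about 3 to 4 N near its end, snaps over past 0.2, stays.
- amplifier: Power amplifier: black sloped desktop case, dark cooling fins along both sides, 180 mm wide (y), 170 deep (x), 40 high in front, 86 at the rear, 3.2 kg; two big black level knobs, ventilation slots. Origin: centre of the underside; x level from low front to high rear, y to its left, z up. The panel rises rearward at 15 degrees to the level. Loose on rubber feet.
- amplifier_switch (a point): Middle of the amplifier's power rocker, on its tilting axis (parallel to y), at x 43, y 42, z 80 mm of amplifier; fixed to the case, axes like the case's (level). 5.5 mm above the panel, 3 mm above the 40 x 30 mm frame. The black rocker is 30 mm long up the slope, 22 wide, a shallow V. Its upper half (rearward, white bar) is the on half: press it about 10 mm up the slope from here.
- amplifier_power (a joint): Angle of the amplifier's rocker, rad: 0 off (start), 0.4 fully on. Off, the on half slants 0.4 rad out of the panel plane, its outer end 6 mm proud; on, it lies parallel to the panel, level with the tilting axis, and the lower half is raised, showing green at its end. Resists with about 3 to 4 N near its end, snaps over past 0.2, stays.
- speaker_mid (a point): Bystander: centre of a small grey loudspeaker, 85 x 85 x 125 mm, standing loose behind the units.
- mug_mid (a point): Bystander: centre of a white mug, 80 mm across, 92 mm tall, with a handle, standing loose behind the units.
- tape_mid (a point): Bystander: centre of a roll of yellow tape, 96 mm across, 19 mm high, lying loose behind the units.
- driver: Bystander: orange-handled screwdriver lying loose on the bench to the left of the units, 26 mm thick, handle towards the robot, origin under its middle.
Things that resemble listed ones, but are neither listed nor needed, are in the scene too. Leave any purple look-alike of the mixer alone. Leave any orange look-alike of the amplifier alone.

How it is judged:
By the outcome, as a careful person would: the job done as asked, in the order asked, and still so for the second after the job is handed in, with the robot touching nothing.
It also fails if it takes over 48 s, if anything falls off the work surface, if the arm or the gripper's body presses on something with over 40 N, if the wrist force passes 120 N, or if a joint passes its speed limit or range.

## Working session

There is one attempt and no reset: what is moved stays moved. The work goes in short steps, Python scripts to look and compute and a tool call to move; the robot and the scene stay as the last step left them, time stands still between calls to the robot, and variables do not carry over. Pictures are saved under pics/ and viewed, about 8 in all and at most 12, crops included, and the job is handed in when it is done.

Besides the shell and the picture viewer there is one more tool, called after "Request:" as name(argument=value, ...) on one line, values as JSON. carry_out: Moves the arm, as the interface text tells. Its arguments: {"type":"object","properties":{"increments":{"type":"array"},"newtons":{"type":"number"}},"required":["increments"]}

```bash
mkdir -p pics
cat > h.py <<'E'
import numpy as np,cv2
from bench import r
def world(name,u,v,d):
    c=r.calibration(name);K=np.array([[c['fx'],0,c['cx']],[0,c['fy'],c['cy']],[0,0,1.]])
    p=cv2.undistortPoints(np.array([[[u,v]]],float),K,np.array([c['k1'],0,0,0,0.]),None,None,None).ravel() if 0 else cv2.undistortPoints(np.array([[[u,v]]],float),K,np.array([c['k1'],0,0,0.]))[0,0]
    P=np.array(c['pose'])
    return (P@np.array([p[0]*d,p[1]*d,d,1]))[:3]
def onplane(name,u,v,z):
    a=world(name,u,v,0.);b=world(name,u,v,1000.);return a+(b-a)*(z-a[2])/(b[2]-a[2])
def snap(name,tag):
    p,d=r.snapshot(name);cv2.imwrite(f'pics/{tag}.png',p[:,:,::-1]);np.savez(f'{tag}.npz',p=p,d=d);return p,d
E
python3 - <<'E'
from h import *
for n in('scene','top'):
    snap(n,n+'0');print(n,{k:(np.round(v,3).tolist()) for k,v in r.calibration(n).items()})
print(r.get_state())
E
```

```text
scene {'fx': 531.352, 'fy': 531.352, 'cx': 277.035, 'cy': 214.011, 'k1': -0.162, 'pose': [[0.226, 0.718, -0.658, 1325.484], [0.974, -0.173, 0.147, -117.858], [-0.009, -0.674, -0.739, 1002.969], [0.0, 0.0, 0.0, 1.0]]}
top {'fx': 424.488, 'fy': 424.488, 'cx': 283.396, 'cy': 201.861, 'k1': -0.005, 'pose': [[-0.006, -0.992, 0.123, 392.087], [-1.0, 0.005, -0.01, 74.014], [0.01, -0.123, -0.992, 1059.093], [0.0, 0.0, 0.0, 1.0]]}
{'t': 0.1, 'qpos': array([ 1.18126174,  0.31165139,  0.01402774,  1.51286907, -0.00440593,
        1.31920934, -0.02719248]), 'qvel': array([ 1.51612338e-03, -1.76164715e-03, -3.94514094e-05, -3.19178032e-03,
        1.06992401e-03,  4.20082797e-04, -3.07577001e-04]), 'tau': array([ 1.31528563e-03, -3.80853546e+01,  1.47105041e-01, -2.31242073e+01,
        1.24517275e-02,  8.05857562e-03,  3.58872671e-05]), 'eef_pos': array([ 187.25317939, -516.45807721,  230.33782043]), 'eef_rot': array([ 8.18812558e-01, -5.74060002e-01, -8.88352882e-04, -5.65686231e-04]), 'contact_force': array([ 0.42282074, -0.37992387,  0.0348814 ]), 'moment': array([-0.10540394, -0.01384354, -0.07751086]), 'grip_width': 85.5566883778583}
```

View pics/top0.png

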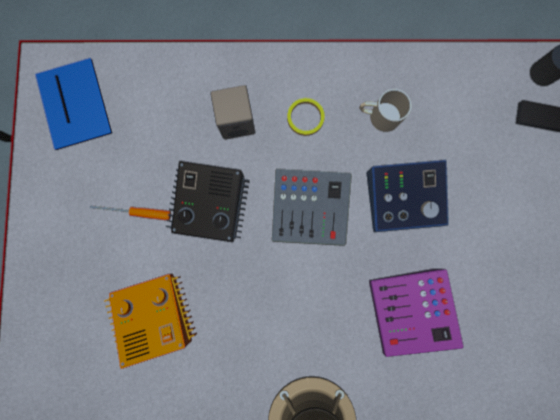

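View pics/scene0.png

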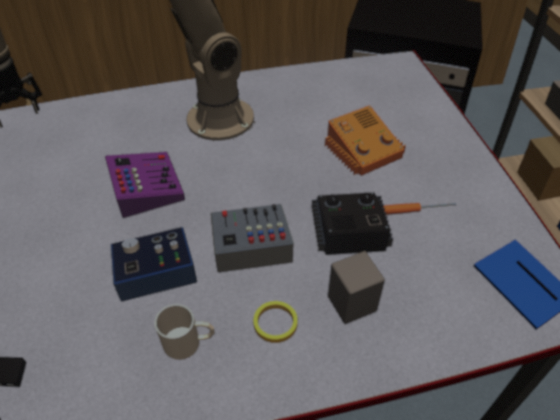

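The top view shows the interface (dark blue) at (408,196), the mixer (grey) at (311,207) and the amplifier (black, finned) at (208,200). Two look-alikes need leaving alone: purple at (416,312) and orange at (150,320). The candidate rockers are at (430,179), (335,190) and (190,179). I'll enlarge them and measure.

Run:
```python
from h import *
f=np.load('top0.npz');p,d=f['p'],f['d']
t=[]
for n,(u,v) in dict(i=(430,179),m=(335,190),a=(190,179)).items():
    c=p[v-22:v+22,u-22:u+22,::-1];c=cv2.resize(c,(264,264),interpolation=cv2.INTER_CUBIC)
    t.append(cv2.normalize(c,None,0,255,cv2.NORM_MINMAX));
    dd=d[v-3:v+4,u-3:u+4];m=np.median(dd[dd>0]);print(n,(dd>0).sum(),m,world('top',u,v,m),onplane('top',u,v,75))
cv2.imwrite('pics/crop.png',np.hstack(t))
# case yaw: fit points 
for n,(u,v) in dict(i=(408,196),m=(311,207),a=(208,200)).items():
    P=np.array([world('top',x,y,d[y,x]) for y in range(v-50,v+50) for x in range(u-52,u+52) if d[y,x]>0])
    Q=P[P[:,2]>20]; 
    c=world('top',u,v,np.median(d[v-5:v+5,u-5:u+5]))
    Q=Q[np.linalg.norm(Q[:,:2]-c[:2],axis=1)<135]
    A=np.c_[Q[:,:2],np.ones(len(Q))]
    k=np.linalg.lstsq(A,Q[:,2],rcond=None)[0]
    for _ in range(5):
        e=np.abs(A@k-Q[:,2])<6;k=np.linalg.lstsq(A[e],Q[e,2],rcond=None)[0]
    rect=cv2.minAreaRect(Q[e][:,:2].astype(np.float32))
    print(n,'slope',np.arctan(np.hypot(*k[:2])),'yaw',np.arctan2(k[1],k[0]),'z max',np.percentile(Q[:,2],[1,99]),rect,cv2.boxPoints(rect).round().tolist(),'k',k)
```

```text
i 49 1003.37445 [ 567.03446009 -283.4055161    73.4218236 ] [ 566.75434836 -282.8332447    75.        ]
m 49 995.862 [541.52670526 -57.55439311  75.46048312] [541.5966648  -57.61598632  75.        ]
a 48 989.4757 [568.20522562 281.18503598  81.65550569] [569.40443918 282.59569224  75.        ]Traceback (most recent call last):
  File "<stdin>", line 11, in <module>
  File "h.py", line 4, in world
    c=r.calibration(name);K=np.array([[c['fx'],0,c['cx']],[0,c['fy'],c['cy']],[0,0,1.]])
ValueError: time passes only in moves, steps and waits
```

View pics/crop.png

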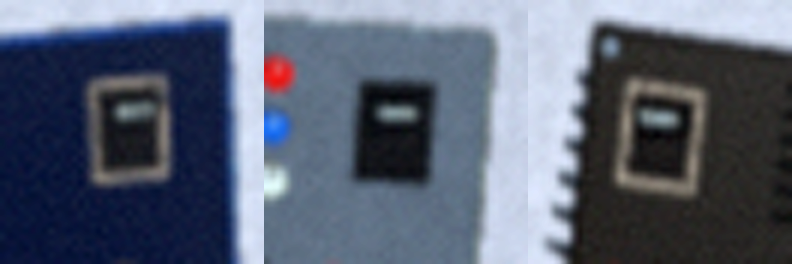

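The enlarged crop shows each unit's rocker with the white bar at the rear. Frame centres are about (429.7,178.5) for the interface, (334.5,189.5) for the mixer and (189.7,179) for the amplifier. Yaws read off the frames are about +0.07, −0.04 and −0.12. Depth heights of 73, 75 and 82 fit the stated 72, 74 and 80.

Run:
```python
from h import *
from scipy.spatial.transform import Rotation as R
for n,u,v,z,y in(('i',429.7,178.5,72,.07),('m',334.5,189.5,74,-.04),('a',189.7,179,80,-.12)):
    p=onplane('top',u,v,z-3);s=np.array([np.cos(.26)*np.cos(y),np.cos(.26)*np.sin(y),np.sin(.26)])
    p=p+3*np.array([-.26,0,.97])
    print(n,p.round(1),'tcp at s=7',(p+7*s).round(1))
# second view check: project mixer etc. in scene
c=r.calibration('scene');s=r.get_state()
print(s['t'],s['eef_pos'],R.from_quat(s['eef_rot']).as_matrix().round(3).tolist())
for n,u,v,z in(('i',131,267,72),('m',230,239,74),('a',374,219,80)): print(n,onplane('scene',u,v,z).round(1))
```

```text
i [ 568.2 -284.4   71.9] tcp at s=7 [ 575.  -283.9   73.7]
m [542.6 -57.   73.9] tcp at s=7 [549.4 -57.3  75.7]
a [568.3 282.9  79.9] tcp at s=7 [575.  282.1  81.7]
0.1 [ 187.25317939 -516.45807721  230.33782043] [[0.341, -0.94, -0.001], [-0.94, -0.341, 0.002], [-0.002, 0.0, -1.0]]
i [ 574.8 -282.8   72. ]
m [547.6 -55.1  74. ]
a [571.4 282.3  80. ]
```

Request:
carry_out(increments=[[2.77, 1.66, 0, -0.02, 1], [2.77, 1.66, 0, -0.02, 1], [2.77, 1.66, 0, -0.02, 1], [2.77, 1.66, 0, -0.02, 1], [2.77, 1.66, 0, -0.02, 1], [2.77, 1.66, 0, -0.02, 1], [2.77, 1.66, 0, -0.02, 1], [2.77, 1.66, 0, -0.02, 1], [2.77, 1.66, 0, -0.02, 1], [2.77, 1.66, 0, -0.02, 1], [2.77, 1.66, 0, -0.02, 1], [2.77, 1.66, 0, -0.02, 1], [2.77, 1.66, 0, -0.02, 1], [2.77, 1.66, 0, -0.02, 1], [0, 0, -4, 0, 1], [0, 0, -4, 0, 1], [0, 0, -3, 0, 1], [0, 0, 0, 0, 1], [0, 0, 0, 0, 1]])

```text
t: 2.0
eef_pos: [575.1, -284.6, 121.1]
eef_rot: [0.731, -0.683, -0.001, 0.0]
contact_force: [0.4, -1.1, 0.7]
grip_width: 0.3
```

Run:
```python
from h import *
p,d=snap('scene','scene1')
cv2.imwrite('pics/s1c.png',cv2.resize(p[170:330,60:220,::-1],(640,640)[:2],interpolation=cv2.INTER_CUBIC)[:600])
```

```text
(no output)
```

View pics/s1c.png

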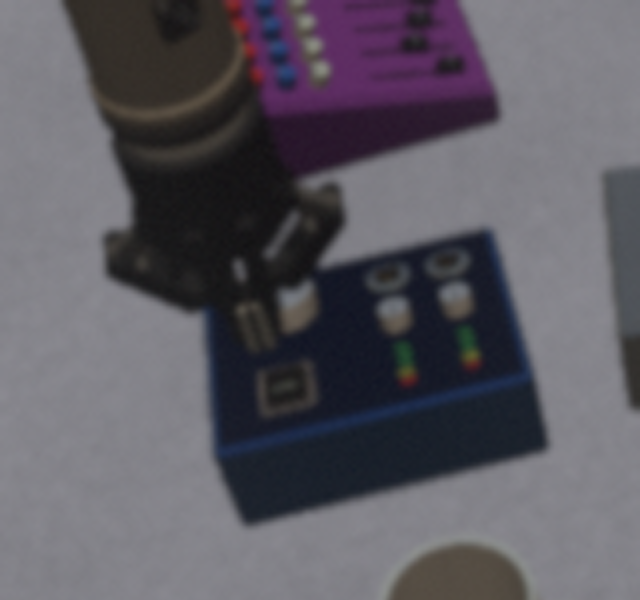

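The crop shows the shut fingertips at about (258,345), above the interface with its rocker at (288,388) and the knob clear to the front. I'll press now.

Request:
carry_out(increments=[[0, 0, -1.5, 0, 1], [0, 0, -1.5, 0, 1], [0, 0, -0.7, 0, 1], [0, 0, -0.3, 0, 1], [0, 0, -0.3, 0, 1], [0, 0, -0.2, 0, 1], [0, 0, 0, 0, 1], [0, 0, 0, 0, 1]])

```text
t: 2.85
eef_pos: [575.0, -284.8, 76.4]
eef_rot: [0.731, -0.683, -0.0, 0.0]
contact_force: [0.1, 0.2, 0.0]
grip_width: 0.0
```

Request:
carry_out(increments=[[0, 0, -0.1, 0, 1], [0, 0, -0.1, 0, 1], [0, 0, 0, 0, 1], [0, 0, 0, 0, 1]])

```text
t: 3.25
eef_pos: [575.3, -284.9, 75.6]
eef_rot: [0.731, -0.683, 0.0, 0.0]
contact_force: [-2.2, 1.2, 6.8]
grip_width: -0.0
```

Request:
carry_out(increments=[[0, 0, -0.1, 0, 1], [0, 0, 0, 0, 1], [0, 0, 0, 0, 1]])

```text
t: 3.55
eef_pos: [575.3, -284.9, 75.5]
eef_rot: [0.731, -0.683, 0.0, 0.0]
contact_force: [-3.5, 1.2, 8.9]
grip_width: 0.3
```

Request:
carry_out(increments=[[0, 0, 2, 0, 1], [0, 0, 4, 0, 1], [-2, 2, 2, 0, 1], [-3, 4, 0, 0, 1], [-3, 4, 0, 0, 1], [0, 4, 0, 0, 1], [0, 0, 0, 0, 1]])

```text
t: 4.25
eef_pos: [494.8, -136.6, 153.6]
eef_rot: [0.734, -0.679, -0.002, -0.002]
contact_force: [0.7, -0.0, -0.5]
grip_width: -0.2
```

Run:
```python
from h import *
p,d=snap('scene','scene2');q,d=snap('top','top2')
a=cv2.resize(p[240:290,105:165,::-1],(480,400),interpolation=cv2.INTER_CUBIC);b=cv2.resize(q[155:205,410:450,::-1],(320,400),interpolation=cv2.INTER_CUBIC)
cv2.imwrite('pics/s2c.png',np.hstack([cv2.convertScaleAbs(x,alpha=1.8) for x in(a,b)]))
```

```text
(no output)
```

View pics/s2c.png

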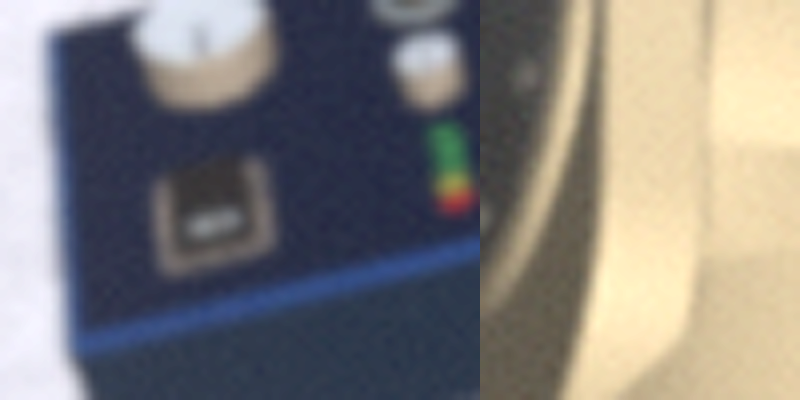

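Request:
carry_out(increments=[[1.4, 2.2, 0, -0.03, 1], [1.4, 2.2, 0, -0.03, 1], [1.3, 2.2, 0, -0.03, 1], [1.3, 2.1, -1, -0.02, 1], [0, 0, -1, 0, 1], [0, 0, 0, 0, 1], [0, 0, 0, 0, 1], [0, 0, 0, 0, 1]])

```text
t: 5.15
eef_pos: [549.2, -59.9, 133.6]
eef_rot: [-0.691, 0.723, -0.001, -0.0]
contact_force: [-0.5, 0.8, 0.2]
grip_width: -0.2
```

Run:
```python
from h import *
p,d=snap('scene','scene3');q,d=snap('top','top3');s=r.get_state();print(s['eef_pos'],s['eef_rot'])
a=cv2.resize(p[200:270,195:265,::-1],(400,400),interpolation=cv2.INTER_CUBIC);b=cv2.resize(q[155:205,405:455,::-1],(400,400),interpolation=cv2.INTER_CUBIC)
cv2.imwrite('pics/s3c.png',np.hstack([cv2.convertScaleAbs(x,alpha=1.8) for x in(a,b)]))
```

```text
[549.38415702 -59.12721999 133.84953333] [-6.91288099e-01  7.22579021e-01 -5.64078637e-04  5.77572829e-05]
```

View pics/s3c.png

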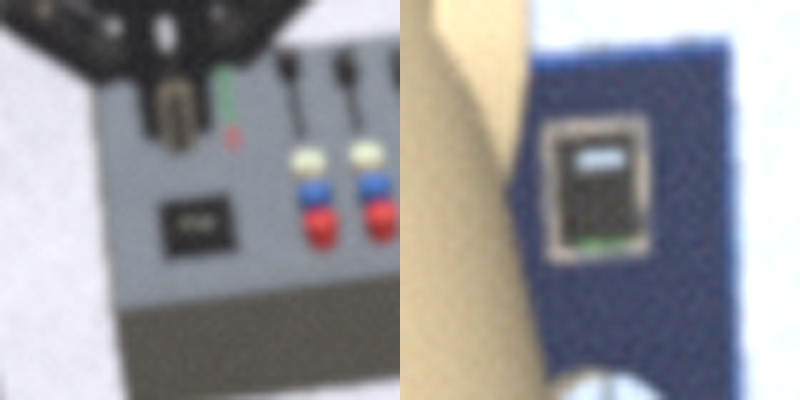

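The right half shows green at the front end of the interface rocker, about (600,245), so it is on. The left half shows the fingertips over the mixer, with its rocker at (198,225). I'll press the mixer rocker.

Request:
carry_out(increments=[[0, 0.2, -2, 0, 1], [0, 0, -2, 0, 1], [0, 0, -0.7, 0, 1], [0, 0, -0.3, 0, 1], [0, 0, -0.3, 0, 1], [0, 0, -0.2, 0, 1], [0, 0, -0.2, 0, 1], [0, 0, -0.1, 0, 1], [0, 0, 0, 0, 1], [0, 0, 0, 0, 1]])

```text
t: 6.25
eef_pos: [550.3, -55.7, 77.3]
eef_rot: [-0.692, 0.722, -0.001, 0.001]
contact_force: [-1.1, 0.8, 8.0]
grip_width: 0.0
```

Request:
carry_out(increments=[[0, 0, 2, 0, 1], [0, 0, 4, 0, 1], [0.2, 2.83, 0, 0, 1], [0.2, 2.83, 0, -0.01, 1], [0.2, 2.83, 0, -0.01, 1], [0.2, 2.83, 0, -0.01, 1], [0.2, 2.83, 0, -0.01, 1], [0.2, 2.83, 0, -0.01, 1], [0.2, 2.83, 0, -0.01, 1], [0.2, 2.83, 0, -0.01, 1], [0.2, 2.83, 0, -0.01, 1], [0.2, 2.83, 0, 0, 1], [0.2, 2.83, 0, 0, 1], [0.2, 2.83, 0, 0, 1], [0, 0, 0, 0, 1], [0, 0, 0, 0, 1], [0, 0, 0, 0, 1]])

```text
t: 7.95
eef_pos: [573.9, 282.1, 135.2]
eef_rot: [-0.662, 0.75, -0.001, -0.0]
contact_force: [0.4, 0.7, 0.4]
grip_width: -0.0
```

Run:
```python
from h import *
p,d=snap('scene','scene4');q,d=snap('top','top4');s=r.get_state();print(s['eef_pos'],s['eef_rot'])
a=cv2.resize(p[175:245,325:395,::-1],(400,400),interpolation=cv2.INTER_CUBIC);b=cv2.resize(q[165:215,310:360,::-1],(400,400),interpolation=cv2.INTER_CUBIC)
cv2.imwrite('pics/s4c.png',np.hstack([cv2.convertScaleAbs(x,alpha=1.8) for x in(a,b)]))
```

```text
[573.99360173 281.8330832  135.3917273 ] [-6.61614880e-01  7.49843499e-01 -6.40068578e-04 -2.61395351e-04]
```

View pics/s4c.png

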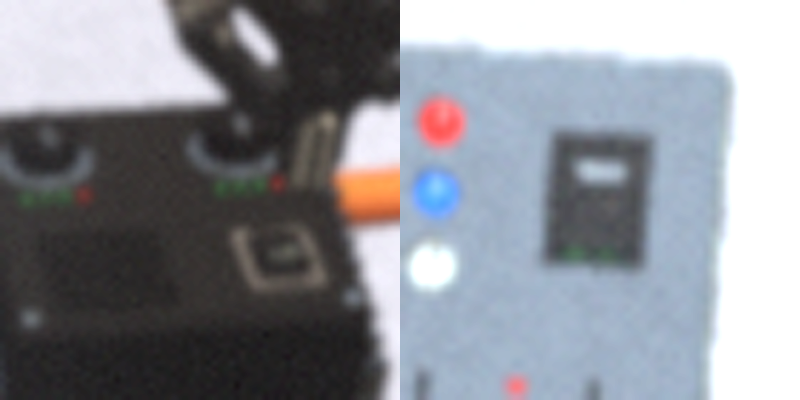

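Green shows at the front of the mixer rocker, about (590,255), so it is on. The fingertips are over the amplifier, so I'll press the last one.

Request:
carry_out(increments=[[0.1, 0, -2, 0, 1], [0, 0, -1.6, 0, 1], [0, 0, -0.6, 0, 1], [0, 0, -0.3, 0, 1], [0, 0, -0.3, 0, 1], [0, 0, -0.3, 0, 1], [0, 0, -0.2, 0, 1], [0, 0, -0.1, 0, 1], [0, 0, 0, 0, 1], [0, 0, 0, 0, 1]])

```text
t: 9.05
eef_pos: [575.2, 284.2, 83.6]
eef_rot: [-0.663, 0.749, -0.001, 0.001]
contact_force: [-1.7, -0.8, 6.9]
grip_width: 0.2
```

Request:
carry_out(increments=[[0, 0, -0.1, 0, 1], [0, 0, 0, 0, 1], [0, 0, 2, 0, 1], [0, 0, 4, 0, 1], [0, 0, 4, 0, 1], [-2, -2, 3, 0, 1], [-2, -2, 0, 0, 1], [-2, -2, 0, 0, 1], [-2, -2, 0, 0, 1], [-2, -2, 0, 0, 1], [-2, -2, 0, 0, 1], [-2, -2, 0, 0, 1], [-2, -2, 0, 0, 1], [-2, -2, 0, 0, 1], [-2, -2, 0, 0, 1], [0, 0, 0, 0, 1], [0, 0, 0, 0, 1], [0, 0, 0, 0, 1]])

```text
t: 10.85
eef_pos: [375.0, 84.9, 210.7]
eef_rot: [-0.663, 0.749, -0.0, 0.001]
contact_force: [0.1, 0.4, -0.3]
grip_width: -0.1
```

Run:
```python
from h import *
q,d=snap('top','top5')
T=[cv2.convertScaleAbs(cv2.resize(q[v-25:v+25,u-20:u+20,::-1],(256,320),interpolation=cv2.INTER_CUBIC),alpha=1.8) for u,v in((430,179),(335,190),(190,179))]
o=np.load('top0.npz')['p'];df=cv2.absdiff(q,o)
w=np.hstack([cv2.resize(q[:,:,::-1],(384,280)),cv2.resize(df,(384,280))])
cv2.imwrite('pics/s5.png',np.vstack([np.hstack(T),w]))
```

```text
(no output)
```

View pics/s5.png

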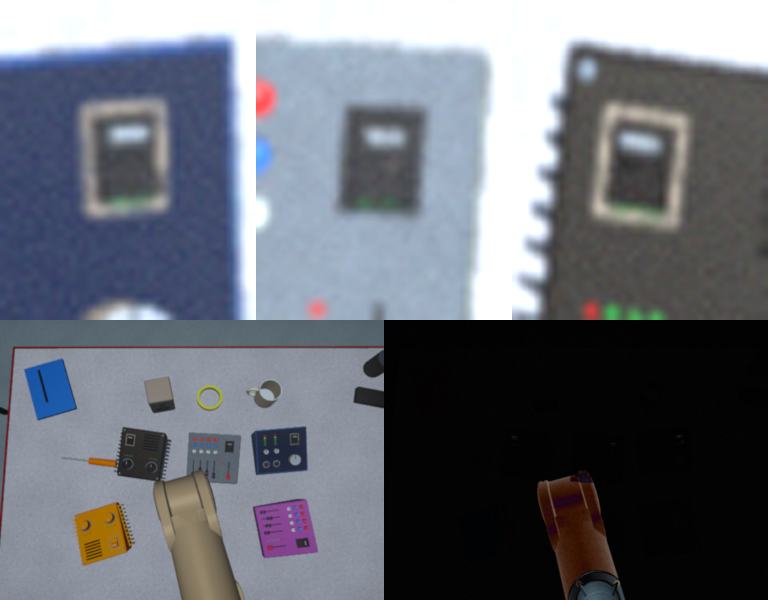

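All three rockers show green at the front end. The difference picture shows no change except the arm and the rockers, so nothing else moved. I'm handing in.

```bash
python3 -c "
from bench import r
print(r.close_job())"
```

```text
the job is handed in; nothing more can be done
None
```

All three units are on, pressed in the order interface, mixer, amplifier, and the job is handed in. It took about 11 s of robot time.

- **Pressing:** I used the shut fingertips and stopped each press when the rocker went solid. The last force readings were 7 to 9 N per press.
- **Checks along the way:** before pressing the mixer I saw green on the interface rocker, and before pressing the amplifier I saw green on the mixer rocker.
- **Last check:** the final top view shows green at the front end of all three rockers. Compared with the first picture, only the arm and the rockers changed, so the units and the other things on the bench had not visibly moved. The gripper was clear, about 210 mm above the bench.
- **Limits of the checks:** the rocker angles could not be read directly, so "fully on" rests on the green showing and the solid stop. A rough position check from the second camera differed by up to about 7 mm, which I put down to my approximate pixel readings; the presses landed as expected.

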